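# Knock a moulded caster plate out of its mould and park it to cool

### The job

Swing the knock-out lever of the open mould all the way over to raise the freshly moulded caster base plate out of its cavity, slide the plate along onto the cooling shelf until it rests squarely against the end stop, and leave the lever swung fully back to its starting side. The plate is still soft: slide it rather than lifting it off, push it only lightly, and never squeeze it or ram it against the stop. Leave the other things on the bench where they are.

Things in the scene. Friction and masses are not known exactly. Their poses are not given: they have to be found in the camera images.
- mould: Fixed aluminium open mould; cavity, cooling shelf and lever lie in line along its y axis. Origin: on the bench under the cavity's centre; z up. Block 120 mm wide (x +-60), y -85 to 50, top face at z = 45. Cavity 88 (x) by 68 (y), 13 deep, centred on the origin. Grey lever bracket at y -90 to -140, 40 high. The steel shelf continues flush at z = 45 from y = 50 to 155.
- stop (a point): Middle of the inner face of the end stop, at shelf height (mould frame 0, 155, 45 mm); axes as the mould's, the plate comes to it along +y. The stop is a bar across the shelf's end, 12 mm thick, standing 12 above the shelf. Guide lips 6 high run along both shelf edges (inner faces at x = +-56).
- base_plate: Black moulded caster base plate: flat slab 84 (x) by 64 (y) by 12 (z) mm with grey round marks on top, about 0.12 kg. Origin: centre of its underside; z up. It starts in the cavity, its top 1 mm below the mould's face, with nothing to grip. With the lever fully over, an ejector holds its underside 1 to 1.5 mm above the face.
- knockout (a joint): Knock-out lever angle (rad), 0 to 1.1; stiff, stays where left (about 3 N at the knob). Swings in the mould's y-z plane about an axis at y = -120, z = 33 mm. At 0 it leans 0.55 from vertical towards the cavity (+y), at 1.1 it leans 0.55 away from it (-y). The ejector rises with it (15 mm per rad, the first 2.5 mm idle) and sinks when it is swung back. Starts at 0 to 0.15.
- lever_knob (a point): Centre of the black ball knob, 26 mm diameter, on the end of the lever's 10 mm steel rod, 100 mm from the lever's axis; about 118 mm above the bench at either end of the swing and 133 mm when upright.
- upper_half: Bystander: loose aluminium upper half of the mould, 100 x 120 x 34 mm, beyond the mould. Origin: centre of underside.
- wheel: Bystander: loose black suitcase wheel lying flat, 54 mm diameter, 24 high, on the robot's side of the shelf. Origin: centre of underside.
- clear_box: Bystander: clear plastic box of buckles, 100 x 100 x 45 mm, beyond the lever. Origin: centre of underside.
- wrench: Bystander: steel wrench 160 mm long lying on the robot's side of the mould. Origin at its underside.
Things that resemble listed ones, but are neither listed nor needed, are in the scene too. Of the things shaped like the base_plate, the black one is meant.

How it is judged:
On the way:
1. the lever is swung over and the plate stands raised clear of the cavity on the ejector (value of joint knockout above 1 rad and z of base_plate in the frame of mould above 0.0445 m and horizontal distance between base_plate and mould below 0.012 m), for 0.2 s.
At the end, for the whole second after the job is handed in: The base plate lies flat and still on the cooling shelf, between its guide lips (within 18 mm of the shelf's centre line), its leading edge at the end stop (under about 9 mm gap) and square to it within 0.12 rad; the lever is swung back to under 0.15 rad (y of base_plate in the frame of stop between -0.041 and -0.029 m and x of base_plate in the frame of stop between -0.018 and 0.018 m and z of base_plate in the frame of stop between -0.003 and 0.003 m and angle between base_plate's own z axis and vertical below 0.05 rad and angle between the x axis of base_plate and the x axis of mould, either way round below 0.12 rad and linear speed of base_plate below 0.01 m/s and value of joint knockout below 0.15 rad); the robot touches nothing.
It fails at once if the soft plate is pushed or squeezed with more than 15 N by the robot (contact force between base_plate and the fingers above 15 N or contact force between base_plate and the arm above 15 N).
It fails at once if the plate is lifted more than 20 mm above the mould's face instead of slid (z of base_plate in the frame of mould above 0.065 m).
It fails at once if a bystander (upper half, wheel, clear box, wrench) is moved more than 15 mm (distance of any of upper_half, wheel, clear_box, wrench from where it was at the start of the episode above 0.015 m).
It also fails if it takes over 58 s, if anything falls off the work surface, if the arm or the gripper's body presses on something with over 40 N, if the wrist force passes 120 N, or if a joint passes its speed limit or range.

### The arm

A 7-joint arm with a two-finger parallel gripper is mounted at the origin on the work surface. World frame = base frame: x ahead of the robot, y to its left, z up, the work surface at z = 0. Lengths are in m, angles in rad, forces in N, time in s.
With the tool pointing down it reaches from about 0.425 to 0.95 m from the base axis. Payload 16.7 kg.
Tool frame: the origin (TCP) lies on the mounting face of the last link; the fingertips stand 199 mm ahead of it and the grasp point (between the pads) lies 180 mm ahead of it; x points along the fingers, y is the direction in which the jaws open and shut, and the axes are right-handed (so a half turn about x gives the same grasp; the last joint's range is limited). The gripper opens to 94 mm and grips with 3 to 60 N. Pads are 16 mm wide; open, the fingers measure 119 mm over their backs; the gripper's body (75 mm by 177 mm) begins 78 mm behind the grasp point.
Start: joints at [1.083, 0.426, 0.074, 1.606, -0.034, 1.111, -0.067], TCP at [0.224, -0.637, 0.405] pointing down, gripper open.
Joint ranges: [-2.85, 2.85], [-0.5, 2.14], [-1.23, 1.37], [0.21, 2.46], [-1.02, 4.16], [0.16, 2.05], [-2.73, 2.73]. Speed limits (rad/s): [1.89, 1.89, 2.39, 2.39, 3.01, 3.01, 3.01].

### API

Orientations are given as [roll, pitch, yaw] about the fixed x, y, z axes, in that order (R = Rz(yaw) Ry(pitch) Rx(roll)).
In Python, from bench import bot gives the robot as it stands. The module is installed in compiled form; this text tells all that it offers. Calls block until the motion is done:
- bot.move_to(position, orientation): joint-space move of the TCP to a pose.
- bot.move_linear(position, frame=None, velocity=0.15): straight line of the TCP; frame=None keeps the orientation; velocity is the mean speed in m/s.
- bot.movej(angles): joint-space move.
- bot.set_gripper(opening, newtons=None): finger opening in m; newtons is the grip in N (None keeps the last); returns when the fingers have stopped.
- bot.dwell(seconds).
- bot.inverse_kinematics(position, orientation): joint angles nearest the present ones, or None.
- bot.get_image(name): name is "side" or "top" or "wrist"; returns a dict with "color" (400x640x3 uint8, red, green, blue), "fx", "fy", "cx", "cy" (pixels), "R" (3x3) and "t" (3): a world point X has camera coordinates R X + t. Camera axes: x right, y down, z forward; pixel columns grow to the right and rows downward; lengths in m; the calibration is good to about 2 mm. A picture is of the moment at which its call begins. There is no depth.
A pose or a line that the arm cannot do raises bot.PlanningError and nothing moves.
- bot.finish_job(): hands the job in, once; it reports no verdict.
Readings, each from a call of its own:
- bot.get_clock(): time.
- bot.get_joints(): joint angles.
- bot.get_qd(): joint speeds.
- bot.get_joint_torque(): joint torques, N m.
- bot.get_tcp_pos(): TCP position.
- bot.get_tool_rot(): TCP orientation.
- bot.get_contact_force(): force on the tool from outside, world axes, zero at the start.
- bot.get_wrist_torque(): the same for the moment, N m.
- bot.get_opening(): finger opening in m.
Only numpy, scipy, OpenCV 4.12 (cv2) and the standard library are available. Lean on these libraries where they do the work, as an engineer would, in place of code of your own. Each camera call takes 0.05 s, during which the arm holds its last target. There are 200 camera calls.

## Working session

There is one attempt and no reset: what is moved stays moved. The work goes in short steps, each a Python script; the robot and the scene stay as the last script left them, time stands still between calls to the robot, and variables do not carry over. Pictures are saved under pics/ and viewed, about 8 in all and at most 12, crops included, and the job is handed in when it is done.

```bash
mkdir -p pics
python3 - <<'E'
from bench import bot
import cv2,numpy as np
for n in("top","side"):
    d=bot.get_image(n);cv2.imwrite(f"pics/{n}0.png",d["color"][:,:,::-1]);print(n,d["fx"],d["cx"],d["cy"],np.round(d["R"],4).tolist(),np.round(d["t"],4))
print(bot.get_clock(),bot.get_tool_rot(),bot.get_tcp_pos())
E
```

```text
top 516.3328657556954 313.8840982739975 208.59426455253103 [[-0.0172, -0.9999, -0.001], [-0.9961, 0.0172, -0.0861], [0.0861, -0.0005, -0.9963]] [0.0616 0.5355 1.2828]
side 379.96815252309864 318.85637777234064 197.78169664512794 [[-0.8429, -0.5381, -0.0034], [-0.3472, 0.5487, -0.7605], [0.4111, -0.6399, -0.6493]] [0.4592 0.2178 0.8173]
0.1 [-1.49948534  1.56965255  1.98079096] [ 0.22425242 -0.63649427  0.40405229]
```

View pics/top0.png

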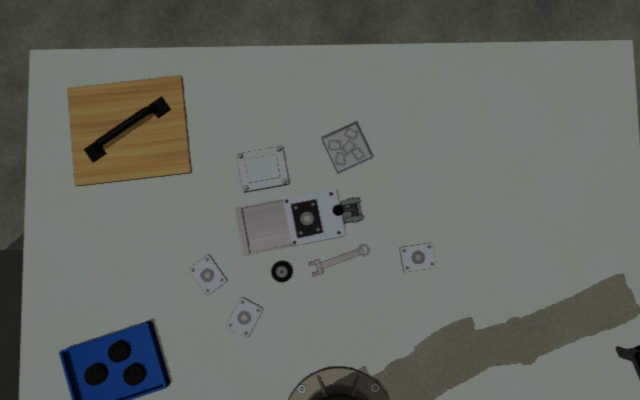

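View pics/side0.png

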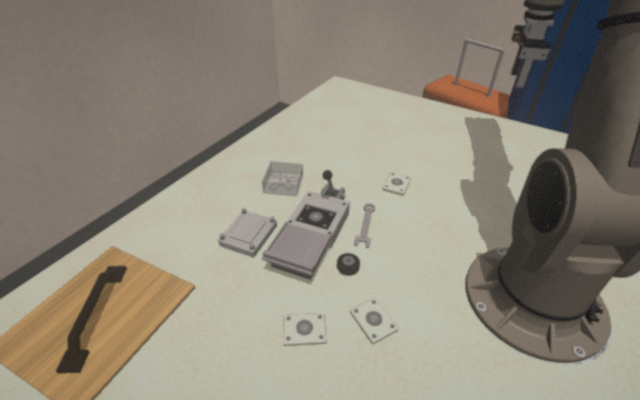

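The top view shows the mould at about (307,218), with the shelf to the left (towards world +y), the knob at (338,210), the wrench below at (340,260) and the wheel at (282,271). Next I'll enlarge that area.

Run:
```python
import cv2
i=cv2.imread("pics/top0.png")[170:290,220:380]
cv2.imwrite("pics/c0.png",cv2.resize(i,None,fx=5,fy=5,interpolation=cv2.INTER_CUBIC))
```

```text
(no output)
```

View pics/c0.png

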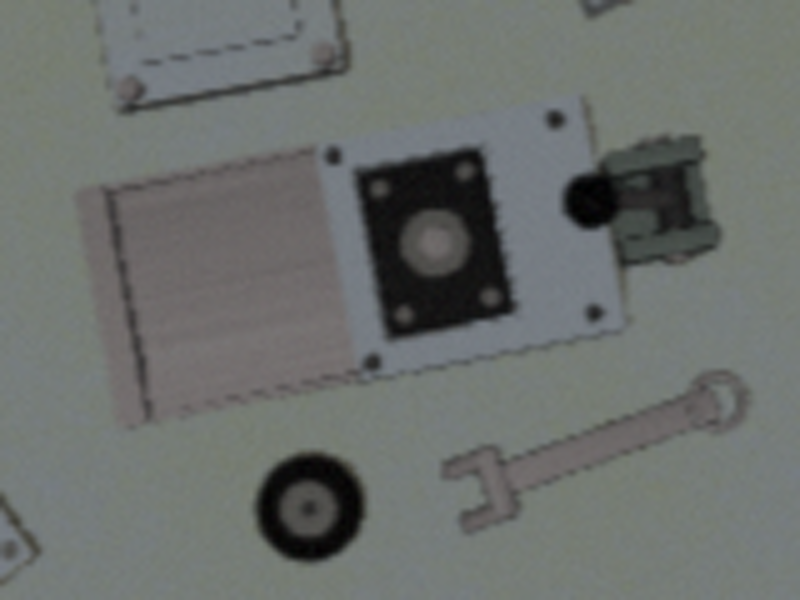

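```bash
cat > h.py <<'E'
import numpy as np, cv2
from bench import bot
from scipy.optimize import least_squares
def proj(d,X):
    c=np.atleast_2d(X)@np.array(d["R"]).T+d["t"]; return np.c_[d["fx"]*c[:,0]/c[:,2]+d["cx"],d["fy"]*c[:,1]/c[:,2]+d["cy"]]
def w(p,m): # mould mm -> world m
    m=np.atleast_2d(m)/1000.; c,s=np.cos(p[2]),np.sin(p[2])
    return np.c_[p[0]+c*m[:,0]-s*m[:,1],p[1]+s*m[:,0]+c*m[:,1],m[:,2]]
def knob(q): return [0,-120+100*np.sin(.55-q),33+100*np.cos(.55-q)]
E
python3 - <<'E'
from h import *
d=bot.get_image("top")
M=[[60,50,45],[-60,50,45],[60,-85,45],[-60,-85,45],[42,32,44],[42,-32,44],[-42,-32,44],[-42,32,44],[0,0,44]]
C=np.array([[318,148],[357,380],[585,97],[627,328],[357,172],[482,150],[514,310],[388,338],[435,242]])
P=lambda c:(np.array(c)+.5)/5-.5+[220,170]
f=lambda p:(proj(d,w(p,M))-P(C)).ravel()
s=least_squares(f,[.6,0,.18],loss='soft_l1');print(s.x,np.round(s.fun.reshape(-1,2),1).tolist())
p=s.x
k=least_squares(lambda q:(proj(d,w(p,knob(q[0])))-P([591,200])).ravel(),[.05]);print("q",k.x,k.fun,w(p,knob(k.x[0])))
for m in([42,155,45],[0,155,45],[0,0,45]):print(w(p,m))
for t in (d,bot.get_image("side")): print(proj(t,w(p,[[60,-85,45],[-60,-85,45],[60,50,45],[-60,50,45],knob(0),knob(k.x[0]),[60,155,45]])).round(1).tolist())
E
```

```text
[0.51100617 0.07042568 0.16620376] [[-0.5, -1.0], [0.3, 0.1], [-0.7, -0.6], [-0.0, 0.5], [0.1, 0.0], [0.4, -0.3], [0.2, 0.9], [-0.0, 0.0], [0.2, 0.2]]
q [0.08399892] [0.1115277 0.5013694] [[ 0.52342543 -0.00360814  0.12233722]]
[[0.52678426 0.23023823 0.045     ]]
[[0.48536302 0.22328977 0.045     ]]
[[0.51100617 0.07042568 0.045     ]]
[[335.9, 188.4], [345.0, 235.7], [282.7, 198.2], [291.3, 245.7], [334.8, 210.8], [337.9, 210.1], [241.2, 205.9]]
[[307.2, 190.0], [349.0, 201.2], [284.6, 222.0], [329.9, 235.7], [325.5, 177.3], [326.6, 174.3], [263.6, 251.7]]
```

```bash
cat >> h.py <<'E'
from scipy.spatial.transform import Rotation as Ro
p=[0.51100617,0.07042568,0.16620376]
def ori(s=1):
    y=s*np.array([np.cos(p[2]),np.sin(p[2]),0]); x=np.array([0,0,-1.]); return Ro.from_matrix(np.c_[x,y,np.cross(x,y)]).as_euler('xyz')
def tcp(x,y,z): return w(p,[x,y,z+199])[0]   # fingertip target, mould mm
F=lambda: np.array(bot.get_contact_force())@np.array([[np.cos(p[2]),-np.sin(p[2]),0],[np.sin(p[2]),np.cos(p[2]),0],[0,0,1]])
def snap(n,name,box=None,k=1):
    i=bot.get_image(n)["color"][:,:,::-1]
    if box: i=i[box[1]:box[3],box[0]:box[2]]
    cv2.imwrite(f"pics/{name}.png",cv2.resize(i,None,fx=k,fy=k,interpolation=cv2.INTER_CUBIC))
E
python3 - <<'E'
from h import *
for s in(1,-1):
    print(s,ori(s),[np.round(bot.inverse_kinematics(tcp(*m),ori(s)),2) if bot.inverse_kinematics(tcp(*m),ori(s)) is not None else None for m in([0,-40,112],[0,-195,112],[0,80,50],[0,-45,180])])
E
```

```text
1 [1.40459257 1.57079633 0.        ] [array([ 0.35,  0.35, -0.63,  2.01,  0.27,  0.86, -0.26]), array([ 0.51,  0.38, -0.5 ,  1.94,  0.23,  0.88,  0.06]), array([ 0.33,  0.54, -0.92,  2.04,  0.59,  0.84, -0.77]), array([ 0.38,  0.26, -0.64,  1.95,  0.18,  0.99, -0.18])]
-1 [-1.73700009  1.57079633  0.        ] [array([-1.09,  0.6 ,  1.22,  2.09, -0.7 ,  0.96, -2.45]), array([-0.75,  0.68,  1.21,  2.  , -0.76,  1.02, -2.14]), array([ 0.4 ,  0.59, -1.03,  2.04,  0.66,  0.89,  2.31]), array([-1.13,  0.43,  1.23,  2.02, -0.48,  1.02, -2.64])]<sys>:0: UserWarning: Gimbal lock detected. Setting third angle to zero since it is not possible to uniquely determine all angles.
```

```bash
python3 - 2>/dev/null <<'E'
from h import *
bot.set_gripper(0.0,20)
bot.move_to(tcp(0,-38,180),ori()); bot.move_linear(tcp(0,-38,112),velocity=.15)
print(bot.get_clock(),F(),bot.get_opening())
y=knob(.95)[1]+21
bot.move_linear(tcp(0,y,112),velocity=.06); print(bot.get_clock(),F())
end=knob(1.1)[1]+21
for yy in np.arange(y-5,end-5,-2.5):
    bot.move_linear(tcp(0,yy,112),velocity=.04); f=F(); print(round(yy-end,1),f.round(1))
    if f[1]>12: break
snap("top","t1",(220,170,380,290),5)
print(bot.get_clock())
E
```

```text
4.8083 [-0.01673391  0.3555885   0.25337212] 0.0007082165005947494
6.625 [ 0.09473103  2.17591162 -1.2292872 ]
8.3 [ 0.7  0.4 -0.7]
5.8 [ 0.9  2.4 -1.6]
3.3 [ 0.2  3.1 -1.6]
0.8 [-0.1  4.5 -2.4]
-1.7 [-1.4 15.   0.2]
7.95
```

View pics/t1.png

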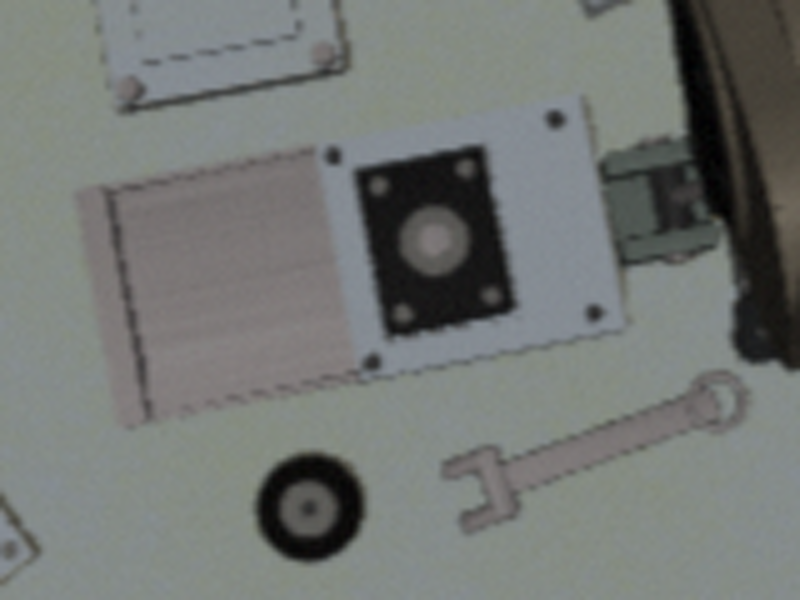

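The lever met its end stop at the predicted position (15 N) and the plate stands raised, centred at about (435,240) in the crop. The next step is to slide it with the two opened fingers.

```bash
python3 - 2>/dev/null <<'E'
from h import *
bot.move_linear(tcp(0,-135,112),velocity=.1); bot.move_linear(tcp(0,-56,90),velocity=.15)
bot.set_gripper(0.045)
bot.move_linear(tcp(0,-56,50),velocity=.1); b=F(); print(bot.get_clock(),b.round(2))
for y in [-44,-36,-20,-4,12,28,44,60,70,77]:
    bot.move_linear(tcp(0,y,50),velocity=.035); f=F()-b; print(y,f.round(1))
    if abs(f[1])>6: break
print(bot.get_clock())
snap("top","t2",(220,170,380,290),5); snap("side","s2",(220,140,380,300),4)
E
```

```text
10.3667 [0.11 0.25 0.13]
-44 [-0.2  0.3 -0.1]
-36 [-0.7 -0.6 -0.7]
-20 [-0.4  0.2 -0.4]
-4 [-0.3 -0.1  0.2]
12 [-0.3  0.3  0.4]
28 [ 0.1 -0.7 -0. ]
44 [-0.5 -0.4  0. ]
60 [-0.  -1.3  0.1]
70 [-1.  -1.1 -0.5]
77 [-0.1 -1.3  0.1]
15.6667
```

View pics/s2.png

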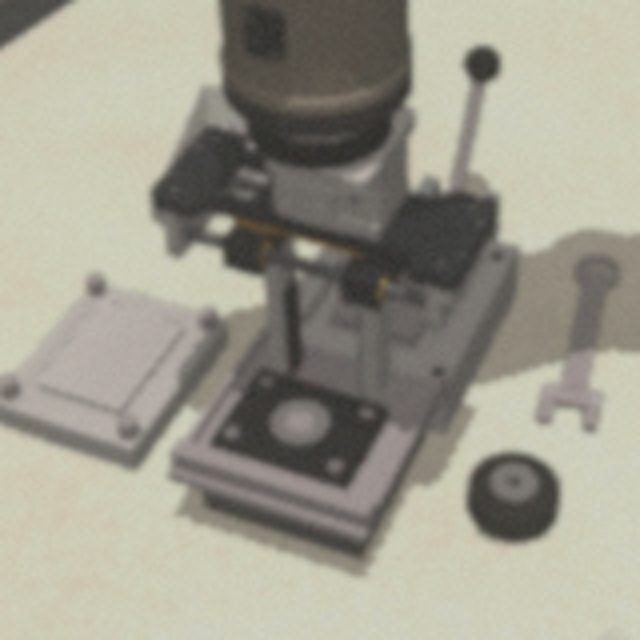

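The side view shows the plate flat and square between the lips, with its leading edge running from (213,445) to (345,485), near the stop. I'll creep the last few millimetres, stopping on force.

```bash
python3 - 2>/dev/null <<'E'
from h import *
fs=[F() for _ in range(3)]
for y in np.arange(78,82.1,.7):
    bot.move_linear(tcp(0,y,50),velocity=.02); bot.dwell(.1); f=F(); print(round(y,1),f.round(1))
    if f[1]<-3.2: break
bot.move_linear(tcp(0,y-12,50),velocity=.05)
bot.move_linear(tcp(0,y-12,175),velocity=.2); bot.set_gripper(0)
bot.move_linear(tcp(0,-215,175),velocity=.25)
bot.move_linear(tcp(0,-215,112),velocity=.15); print(bot.get_clock(),F())
snap("top","t3",(220,170,380,290),5)
E
```

```text
78.0 [ 0.8 -0.3  0. ]
78.7 [ 1.1 -1.4 -0.1]
79.4 [ 0.4 -0.5  0.9]
80.1 [ 0.2 -0.7 -0.5]
80.8 [ 1.  -0.4  0.3]
81.5 [ 0.7 -4.2  0.6]
21.7 [-0.05509209 -0.05405355  0.23850843]
```

View pics/t3.png

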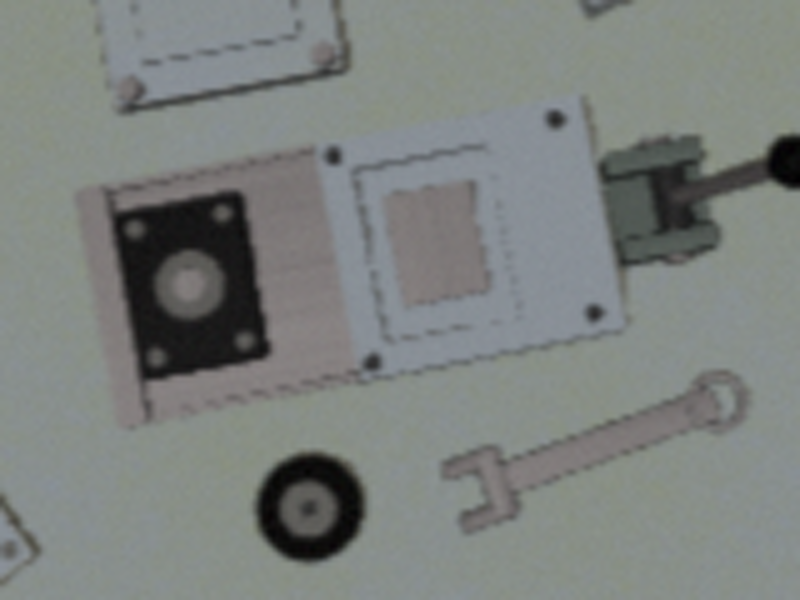

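The plate sits square against the stop, centred at about (190,285), with its leading edge along the stop line. It touched the stop at about 4 N. Now I'll return the lever.

```bash
python3 - 2>/dev/null <<'E'
from h import *
y=knob(.15)[1]-21
bot.move_linear(tcp(0,y,112),velocity=.07); print(bot.get_clock(),F().round(1))
end=knob(0)[1]-21
for yy in np.arange(y+2.5,end+5,2):
    bot.move_linear(tcp(0,yy,112),velocity=.04); f=F(); print(round(yy-end,1),f.round(1))
    if f[1]<-9: break
bot.move_linear(tcp(0,yy-20,112),velocity=.1)
bot.move_linear(tcp(0,yy-20,190),velocity=.2)
bot.move_linear(tcp(0,-300,190),velocity=.25); print(bot.get_clock(),F().round(2))
snap("top","t4",(220,170,380,290),5); snap("side","s4",(220,140,380,300),4)
d=bot.get_image("top"); print(((proj(d,w(p,[knob(0),knob(.15),[0,123,57]]))-[220,170]+.5)*5-.5).round())
E
```

```text
23.5167 [-1.2 -1.4 -1. ]
-10.8 [-0.8 -1.3 -2.1]
-8.8 [-0.6 -1.7 -1.9]
-6.8 [-0.1 -0.9 -2.4]
-4.8 [-0.9 -2.2 -2. ]
-2.8 [-0.8 -2.2 -1.4]
-0.8 [-0.  -3.1 -1.8]
1.2 [  0.8 -12.4  -3.5]
27.075 [ 0.23 -0.06  0.89]
[[576. 206.]
 [604. 200.]
 [189. 287.]]
```

View pics/t4.png

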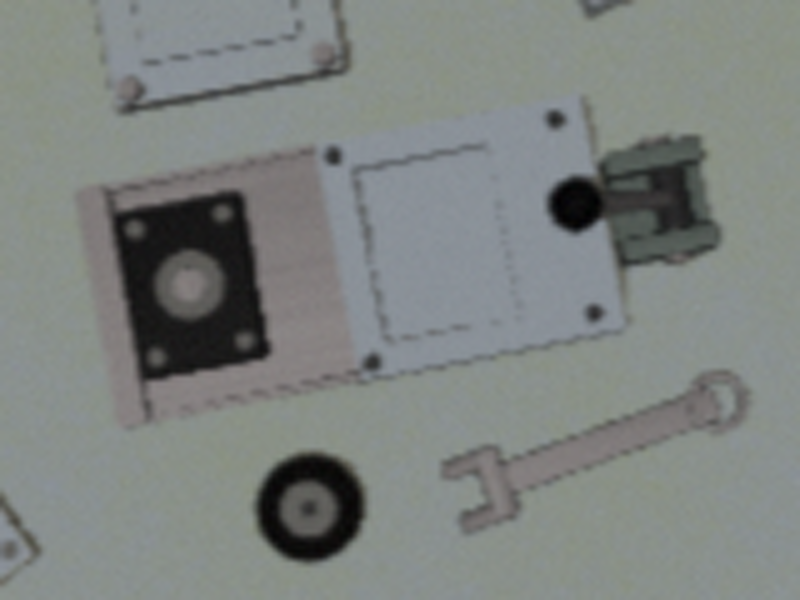

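View pics/s4.png

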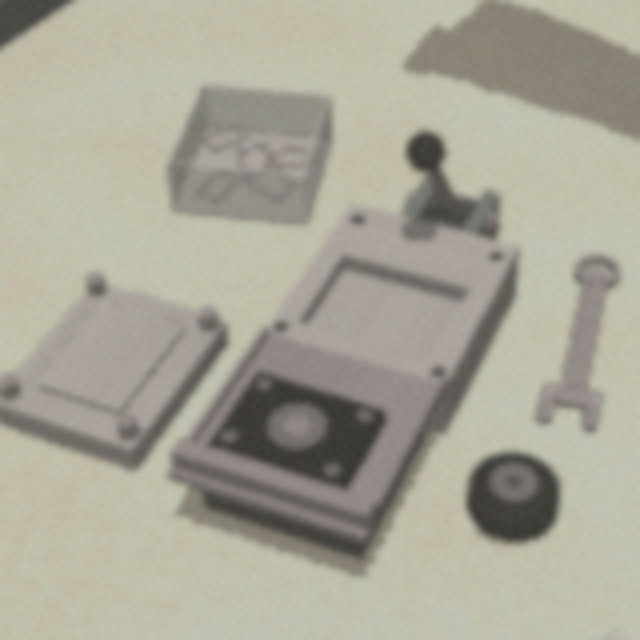

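The knob is at (576,205), which matches the q = 0 prediction of (576,206). The plate's centre is at (189,285), against (189,287) predicted for touching the stop. The robot is clear and the bystanders haven't moved.

```bash
python3 -c "
from bench import bot
bot.finish_job();print(bot.get_clock())"
```

```text
the job is handed in; nothing more can be done
the job is handed in; nothing more can be done
```

The job is done and handed in, with the robot clock at about 27 s of the 58 s allowed; `finish_job()` gives no verdict.

- **Lever over:** I pushed the knob across with the closed fingers until it met its end stop. The tool force read 15 N, and that force was on the knob, not the plate. The plate stood raised and centred over the cavity.
- **Plate slide:** I pushed the plate along the shelf with two spread fingertips. Tool force read about 1.4 N or less during the slide and about 4 N when it touched the end stop.
- **Lever back:** I pushed the knob back until it met its starting-side stop at about 12 N.

**Last checks:**
- **Plate:** the final top and side views show it flat and square against the stop. Its centre is about 2 pixels off the predicted touching position in the 5× enlarged view, which is under 1 mm.
- **Lever:** the knob is within a pixel of its predicted position at angle 0.
- **Surroundings:** the bystanders have not visibly moved, and the robot was clear of everything.

No check failed or disagreed.

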